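# Twist-lock the lid of a water-filter housing

## Robot

A 6-joint arm with a two-finger parallel gripper is mounted at the origin on a cart in front of the work surface, level with it; the furniture and walls round the work are solid. World frame = base frame: x ahead of the robot, y to its left, z up, the work surface at z = 0. Lengths are in m, angles in degrees, forces in N, time in s.
With the tool pointing down it reaches from about 0.35 to 0.875 m from the base axis. Payload 4.2 kg.
Tool frame: the origin (TCP) lies between the finger pads; the fingertips stand 8 mm ahead of it and the grasp point (between the pads) lies 11 mm behind it; z points along the fingers, y is the line along which they close (so a half turn about z gives the same grasp; the last joint's range is limited). The gripper opens to 87 mm and grips with 3 to 60 N. Pads are 19 mm wide; open, the fingers measure 117 mm over their backs; the gripper's body (75 mm by 190 mm) begins 51 mm behind the grasp point.
Start: joints at [-50.386, 22.042, 0.453, 0, -68.411, -14.817], TCP at [0.262, -0.567, 0.203] pointing down, gripper open.
Joint ranges: [-179.83, 179.83], [-69.29, 118.12], [-61.27, 80.66], [-181.25, 117.63], [-171.15, -9.14], [-177.46, 177.46]. Speed limits (degrees/s): [159.86, 159.86, 180, 180, 180, 180].

## Interface

Orientations are given as a 3x3 rotation matrix whose columns are the frame's x, y, z axes.
In Python, from station import sense, capture, camera_model, finish_job, find_in gives the robot as it stands. The module is installed in compiled form; this text tells all that it offers.
- The arm moves only by the tool arm_command, never from a script. Its argument "motion" is a list of rows, each a list of 7 numbers: the finger opening in mm, from 0 to 87, then the shift along the tool's x, y, z in mm, then the turn, a rotation vector about the tool's x, y, z in rad. In form: [[jaw, dx, dy, dz, rx, ry, rz], ...]. A call has 1 to 8 rows; each row shifts and turns the commanded pose from where the row before left it, along the tool's axes as they then stand; what a row does not reach is not made up. A row lasts 1/10 s, in which the tool goes at most 50 mm and 8.59 degrees, less where a joint would pass 70% of its speed; a pose out of reach is approached as far as the arm can. A call with a gripper value outside its range is refused whole. The fingers move at their own pace and stop on an object; the grip force is fixed at half the most. Time passes only in rows, so rows that do not move let the fingers close. It gives the time, the measured TCP pose, the force, the opening and the grip force at its end, in the units of the state.
- sense(): the state, without advancing time (a new reading comes with each control period).
- capture(name): name is "side" or "top" or "wrist"; returns the picture (480x640x3 uint8, red, green, blue); there is no depth.
- camera_model(name): a dict with "fx", "fy", "cx", "cy" (pixels), "k1" (the pictures are not rectified: a ray, as slopes to the right and down, at radius r is drawn at 1 + k1 r^2 times it, then the intrinsics apply), "R" (3x3) and "t" (3): a world point X has camera coordinates R X + t. Camera axes: x right, y down, z forward; pixel columns grow to the right and rows downward; lengths in m; the calibration is good to about 2 mm. A picture is of the moment at which its call begins: read the wrist's pose just before it. camera_model takes no time and is no camera call; for the wrist camera it gives the pose at the moment of the call.
- finish_job(): hands the job in; it is judged then, once.
Trained networks look in the newest picture that a camera, given by its name, has taken for a name from the list of things; names that differ only in an ending like _2 or _b are one class to them, and where a whole thing is asked for, a point or a joint stands for the part that bears it (a point fixed in the world has none). Each returns a list of dicts, best first, with "p" (0 to 1); they miss things now and then, are a little off and sometimes report something else, mostly with a low value. They report only what shows in the picture. A call takes as long as a camera call. They do not tell look-alikes from the thing itself.
- find_in(target, camera): "location" ([row, column] in pixels, amid what is visible of it).
The state is a dict: "time_s": time; "joints": joint angles; "joint_velocities": joint speeds; "effort": joint torques, N m; "tcp_pos": TCP position; "ee_rot": TCP orientation; "wrist_force": force on the tool from outside, world axes, zero at the start; "moment": the same for the moment, N m; "gripper_width": opening from 0.0 (shut) to 1.0 (fully open); "gripper_force": force on a finger pad.
Only numpy, scipy, OpenCV 4.12 (cv2) and the standard library are available. Lean on these libraries where they do the work, as an engineer would, in place of code of your own. Each camera call takes 0.05 s, during which the arm holds its last target. There are 200 camera calls.

## Task

A fresh cartridge stands in the water-filter housing on the worktop; close the housing with its loose lid. Lower the lid into the mouth so that its two lugs go down through the two gaps in the collar, press it down against the sprung cartridge and, keeping it pressed, turn it clockwise (seen from above) a quarter turn to the stop; then let it go so that it springs up level into its locked place. Do not shift or knock over the jar, the dish or the syringe near by.

Things in the scene. Friction and masses are not known exactly. Their poses are not given: they have to be found in the camera images.
- lid_center (a point): Loose grey round lid, 118 mm wide, 55 mm high, about 0.16 kg, lying right way up on the worktop. Point on its axis, 27.5 mm above its underside (the foot of plug and lugs); z up, x along bar grip and lugs. Disc top 31 mm, disc underside 24 mm above the underside; below it a plug 69 mm wide, and a skirt (112 mm inside) down to 13 mm above the underside. Same after a half turn.
- lid_grip (a point): Middle of the lid's bar grip, on the lid's axis, 43 mm above its underside. The bar is 70 mm long along the lid's x, 16 mm wide along y, and stands 24 mm proud of the disc (31 to 55 mm above the lid's underside).
- lid_lug (a point): One of the lid's two equal, opposite lugs at the foot of its plug (this one at the lid's +x, point 40 mm from the axis, 4 mm above the underside), in line with the bar grip. Each lug is 24 mm wide, 8 mm tall and reaches 44 mm from the axis.
- mouth (a point): Centre of the open mouth of the filter housing, on its axis, level with the collar's top, 115 mm above the worktop; z up, x towards the collar's two gaps. White upright canister 106 mm wide, fixed to the worktop, two capped pipe stubs at its sides 45 degrees anticlockwise (from above) from the gaps. The collar's grey inner ring is 74 mm wide inside; 96 mm inside in the gaps and below the ring.
- gap (a point): One of two equal, opposite gaps in the collar's ring (this one at the mouth's +x, point 42 mm from the axis on the collar's top), each spanning 28 degrees to either side and marked by an upright grey rib outside on the wall. The lid goes in with its bar grip along the line of the gaps, within about 8 degrees and 2.5 mm, and first meets the sprung cartridge with its underside 11 mm below the collar's top.
- pocket (a point): One of two pockets under the collar's ring, where a lug ends up (this one at the mouth's -y, point 42 mm from the axis, 8.5 mm below the collar's top). To turn, the lid's underside must be pressed 20 mm or more below the collar's top (it bottoms at 24 mm). It turns clockwise only, stops at about 92 degrees, and from 80 degrees on springs up when let go, to 16.5 mm, and is locked.
- cartridge (a joint): How far the cartridge in the housing is pressed down on its spring (m): 0 with no lid on or with a lid only resting on it, 0.009 (about 10 N) when the lid is just deep enough to turn, 0.013 (about 14 N) with the lid bottomed, 0.0055 (about 7 N) with the lid locked.
- jar: Bystander: a white reagent jar with a ribbed screw lid, 68 mm across, 137 mm tall; origin at the centre of its underside. Fixed clutter up to 215 mm tall stands at the far left (y above 0.35 m), the far right (y below -0.25 m, x above 0.68 m) and along the back: pass over it at 0.3 m.
- dish: Bystander: a clear ribbed sample dish, 48 mm across, 17 mm high; origin at the centre of its underside.
- syringe: Bystander: a plastic dosing syringe lying down, 115 mm long along its y axis, 26 mm wide, 13 mm high; origin at the middle of its underside.
Not all that is in view belongs to the job. Several things look just like the part that bears lid_center: the one meant starts farthest to the robot's left.

How it is judged (in metres and radians):
At the end, for the whole second after the job is handed in: Lid locked: axis within 5 mm of the housing's, level within 4 degrees, bar grip across the line of the gaps within 15 degrees, underside 14 to 19 mm below the collar's top, cartridge held down over 3 mm. Jar, dish, syringe shifted under 30 mm, jar not tipped (horizontal distance between lid_center and mouth below 0.005 m and z of lid_center in the frame of mouth between 0.0085 and 0.0135 m and angle between the x axis of lid_center and the y axis of mouth, either way round below 0.26 rad and angle between lid_center's own z axis and vertical below 0.07 rad and value of joint cartridge above 0.003 m); the robot touches nothing.
It fails at once if the jar is shifted by more than 30 mm or tipped (distance of jar from where it was at the start of the episode above 0.03 m or angle between jar's own z axis and vertical above 0.5 rad).
It fails at once if the dish is shifted by more than 30 mm (distance of dish from where it was at the start of the episode above 0.03 m).
It fails at once if the syringe is shifted by more than 30 mm (distance of syringe from where it was at the start of the episode above 0.03 m).
It also fails if it takes over 51 s, if anything falls off the work surface, if the arm or the gripper's body presses on something with over 40 N, if the wrist force passes 120 N, or if a joint passes its speed limit or range.

## Working session

There is one attempt and no reset: what is moved stays moved. The work goes in short steps, Python scripts to look and compute and a tool call to move; the robot and the scene stay as the last step left them, time stands still between calls to the robot, and variables do not carry over. Pictures are saved under pics/ and viewed, at most 10 in all, crops included, and the job is handed in when it is done.

Besides the shell and the picture viewer there is one more tool, called after "Call:" by a JSON object that holds its "name" and its "arguments". arm_command: Moves the arm, as the interface text tells. Its arguments: {"type":"object","properties":{"motion":{"type":"array"}},"required":["motion"]}

```bash
mkdir -p pics; cat > h.py <<'E'
import numpy as np, cv2, json
from station import sense, capture, camera_model, finish_job, find_in
def ray(cam,rc,m=None):
    m=m or camera_model(cam); R=np.array(m["R"]);t=np.array(m["t"])
    d=np.array([(rc[1]-m["cx"])/m["fx"],(rc[0]-m["cy"])/m["fy"]]);u=d.copy()
    for _ in range(20): u=d/(1+m["k1"]*(u@u))
    return -R.T@t, R.T@np.array([u[0],u[1],1.])
def onz(cam,rc,z,m=None):
    o,d=ray(cam,rc,m); return o+d*(z-o[2])/d[2]
def proj(cam,X,m=None):
    m=m or camera_model(cam); c=np.array(m["R"])@np.array(X)+np.array(m["t"]); u=c[:2]/c[2]
    u=u*(1+m["k1"]*(u@u)); return u[1]*m["fy"]+m["cy"],u[0]*m["fx"]+m["cx"]
def save(img,n): cv2.imwrite("pics/"+n+".png",img[:,:,::-1])
E
python3 - <<'E'
from h import *
for c in("top","side"):
    im=capture(c); save(im,c+"0")
    for n,z in(("lid_center",.0275),("lid_grip",.043),("mouth",.115),("gap",.115),("jar",.07),("dish",.01),("syringe",.006)):
        for r in find_in(n,c)[:5]: print(c,n,round(r["p"],2),np.round(r["location"]),np.round(onz(c,r["location"],z),3))
s=sense();print(s["time_s"],s["tcp_pos"],np.round(s["ee_rot"],3).tolist())
E
```

```text
top lid_center 0.75 [319. 420.] [ 0.399 -0.283  0.028]
top lid_center 0.57 [259. 389.] [ 0.548 -0.2    0.028]
top lid_grip 0.89 [320. 417.] [ 0.399 -0.271  0.043]
top lid_grip 0.59 [259. 386.] [ 0.548 -0.192  0.043]
top lid_grip 0.36 [160. 291.] [0.785 0.05  0.043]
top mouth 0.81 [256. 237.] [0.545 0.163 0.115]
top gap 0.89 [259. 240.] [0.539 0.157 0.115]
top jar 0.94 [153. 340.] [ 0.8  -0.07  0.07]
top jar 0.28 [259. 237.] [0.539 0.169 0.07 ]
top dish 0.54 [160. 288.] [0.793 0.057 0.01 ]
top syringe 0.77 [175. 212.] [0.749 0.248 0.006]
side lid_center 0.72 [344. 180.] [ 0.394 -0.286  0.027]
side lid_center 0.64 [316. 278.] [ 0.55  -0.198  0.027]
side lid_grip 0.71 [347. 180.] [ 0.402 -0.315  0.043]
side lid_grip 0.65 [315. 282.] [ 0.558 -0.218  0.043]
side mouth 0.57 [220. 286.] [0.553 0.015 0.115]
side gap 0.71 [220. 283.] [0.547 0.016 0.115]
side jar 0.62 [261. 407.] [ 0.787 -0.07   0.07 ]
side jar 0.61 [318. 284.] [ 0.563 -0.268  0.07 ]
side dish 0.7 [218. 283.] [0.533 0.26  0.01 ]
side syringe 0.64 [220. 366.] [0.734 0.261 0.006]
0.8 [ 0.26215998 -0.56734017  0.20306091] [[-0.908, -0.419, 0.0], [-0.419, 0.908, -0.0], [-0.0, -0.0, -1.0]]
```

View pics/top0.png

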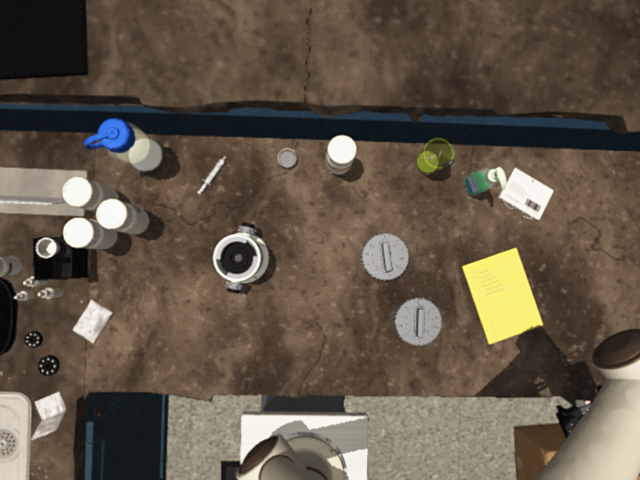

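View pics/side0.png

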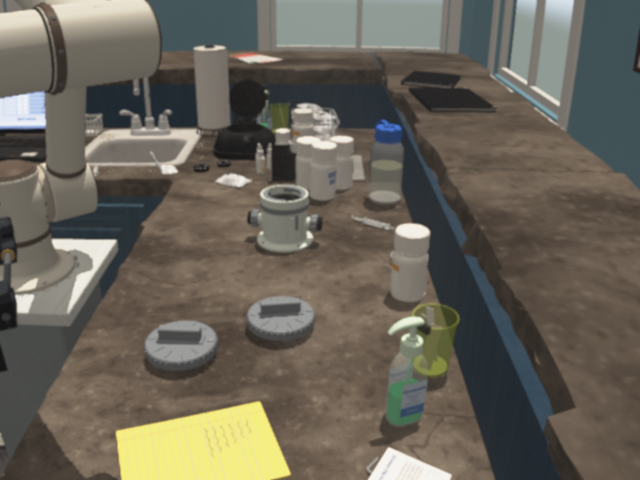

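Candidates in the top view: the lid at (257,386) with y≈-0.195, and the lid at (321,418) with y≈-0.28. The dish at (158,288) and the housing mouth at (257,240) are other round things. The one farthest left is (257,386). I'll check it in a close crop, alongside the housing.

```bash
python3 - <<'E'
from h import *
im=cv2.imread("pics/top0.png")
a=cv2.resize(im[217:297,346:426],(400,400),interpolation=3); b=cv2.resize(im[217:297,200:280],(400,400),interpolation=3)
cv2.imwrite("pics/crop0.png",np.hstack([a,b]))
m=camera_model("top");print({k:np.round(v,3).tolist() for k,v in m.items()})
m=camera_model("wrist");print({k:np.round(v,3).tolist() for k,v in m.items()})
print(onz("top",(257,386),.03),onz("top",(257,239),.115))
E
```

```text
{'fx': 443.454, 'fy': 443.454, 'cx': 318.637, 'cy': 239.551, 'k1': -0.022, 'R': [[0.024, -0.999, 0.038], [-0.999, -0.026, -0.043], [0.044, -0.037, -0.998]], 't': [-0.04, 0.591, 1.103]}
{'fx': 371.568, 'fy': 371.568, 'cx': 316.681, 'cy': 235.981, 'k1': -0.011, 'R': [[-0.419, 0.908, -0.001], [0.875, 0.405, 0.265], [0.241, 0.11, -0.964]], 't': [0.626, -0.032, 0.39]}
[ 0.55188371 -0.19321875  0.03      ] [0.54303494 0.15876086 0.115     ]
```

View pics/crop0.png

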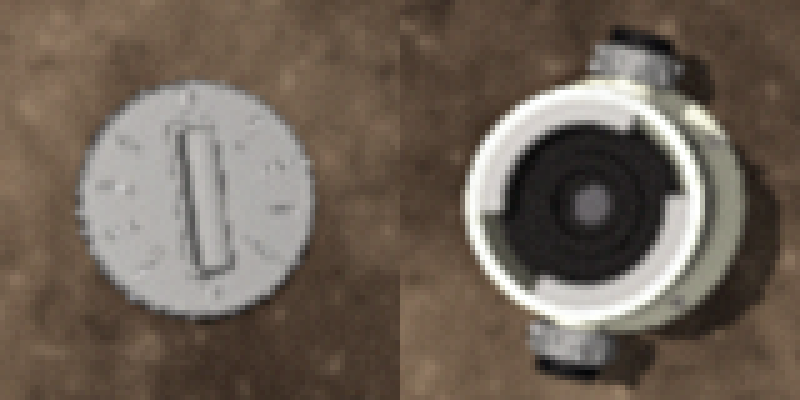

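Crop: the lid at (257,386) is grey, with its bar at a yaw of about +8°. The housing's gaps are at the upper right and lower left, at a yaw of about -58°, which agrees with the pipe stubs. I'm moving above the lid.

Call:
{"name": "arm_command", "arguments": {"motion": [[87,-41.8,21.9,0,0,0,0],[87,-41.8,21.9,0,0,0,0],[87,-41.8,21.9,0,0,0,0],[87,-41.8,21.9,0,0,0,0],[87,-41.8,21.9,0,0,0,0],[87,-41.8,21.9,0,0,0,0],[87,-41.8,21.9,0,0,0,0],[87,-41.8,21.9,0,0,0,0]]}}

```text
time_s: 1.6
tcp_pos: [0.4932, -0.2663, 0.2034]
ee_rot: [[-0.908, -0.42, 0.001], [-0.42, 0.908, -0.0], [-0.001, -0.001, -1.0]]
wrist_force: [1.0, -0.4, -0.1]
gripper_width: 1.002
gripper_force: 0.0
```

Call:
{"name": "arm_command", "arguments": {"motion": [[87,-41.8,21.9,0,0,0,0],[87,-41.8,21.9,0,0,0,0],[87,0,0,0,0,0,-0.149],[87,0,0,0,0,0,-0.149],[87,0,0,0,0,0,-0.149],[87,0,0,0,0,0,-0.149],[87,0,0,0,0,0,-0.149],[87,0,0,0,0,0,-0.149]]}}

```text
time_s: 2.4
tcp_pos: [0.5498, -0.1932, 0.2031]
ee_rot: [[-0.236, -0.972, 0.0], [-0.972, 0.236, -0.0], [-0.0, -0.0, -1.0]]
wrist_force: [-1.0, -0.3, 0.4]
gripper_width: 0.999
gripper_force: 0.0
```

Call:
{"name": "arm_command", "arguments": {"motion": [[87,0,0,0,0,0,-0.149],[87,0,0,0,0,0,-0.149],[87,0,0,0,0,0,-0.149],[87,0,0,0,0,0,-0.149],[87,0,0,0,0,0,-0.149],[87,0,0,0,0,0,-0.149],[87,0,0,0,0,0,-0.149],[87,0,0,0,0,0,-0.149]]}}

```text
time_s: 3.2
tcp_pos: [0.5498, -0.1932, 0.2031]
ee_rot: [[0.816, -0.578, 0.0], [-0.578, -0.816, -0.0], [0.0, -0.0, -1.0]]
wrist_force: [-0.8, 0.7, 0.2]
gripper_width: 1.001
gripper_force: 0.0
```

Call:
{"name": "arm_command", "arguments": {"motion": [[87,0,0,0,0,0,-0.149],[87,0,0,0,0,0,-0.149],[87,0,0,0,0,0,-0.149],[87,0,0,0,0,0,-0.149],[87,0,0,0,0,0,-0.149],[87,0,0,0,0,0,0],[87,0,0,0,0,0,0]]}}

```text
time_s: 3.9
tcp_pos: [0.5498, -0.1932, 0.2031]
ee_rot: [[0.993, 0.119, 0.0], [0.119, -0.993, -0.0], [0.0, 0.0, -1.0]]
wrist_force: [0.6, 0.3, 0.9]
gripper_width: 1.003
gripper_force: 0.0
```

```bash
python3 - <<'E'
from h import *
s=sense();m=camera_model("wrist");im=capture("wrist");save(im,"w1")
print(s["time_s"],s["tcp_pos"],np.round(s["ee_rot"],3).tolist(),np.round(s["joints"],1))
for n,z in(("lid_center",.0275),("lid_grip",.055)):
  for r in find_in(n,"wrist")[:3]: print(n,r["p"],r["location"],onz("wrist",r["location"],z,m))
json.dump({k:np.array(v).tolist() for k,v in m.items()},open("m1.json","w"))
E
```

```text
3.9 [ 0.54978313 -0.19322279  0.20311976] [[0.993, 0.119, 0.0], [0.119, -0.993, -0.0], [0.0, 0.0, -1.0]] [ -3.4  17.9  -5.7   0.  -66.4 100.3]
lid_center 0.92 [362.7, 374.8] [ 0.38789544 -0.27823362  0.0275    ]
lid_center 0.8 [204.8, 309.9] [ 0.55461489 -0.18714965  0.0275    ]
lid_grip 0.86 [360.4, 371.5] [ 0.40814578 -0.26732836  0.055     ]
lid_grip 0.71 [205.3, 315.0] [ 0.55986132 -0.19162707  0.055     ]
```

View pics/w1.png

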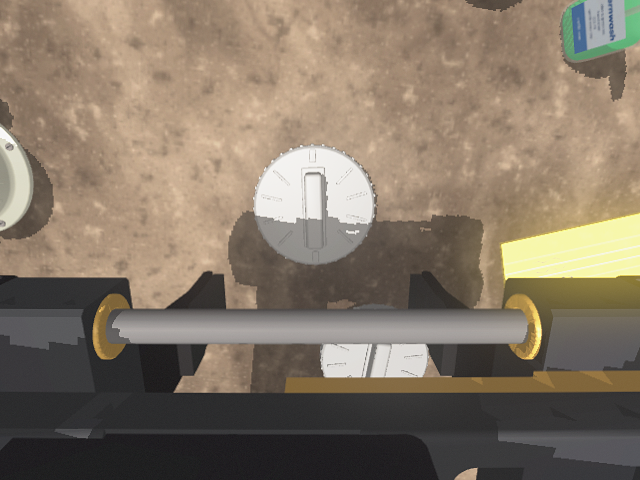

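The wrist view shows the target lid centred near (205,315), with its bar running vertically from (170,314) to (249,314).

```bash
python3 - <<'E'
from h import *
m=json.load(open("m1.json"))
p=onz("wrist",(171,313.7),.055,m);q=onz("wrist",(248,314.2),.055,m)
print(p,q,(p+q)/2,np.linalg.norm(p-q),np.degrees(np.arctan2(*(p-q)[1::-1])))
ds=[onz("wrist",x,.031,m) for x in((205,255),(205,377),(145,314),(265,314))]
print(np.round(ds,4),np.mean(ds,0))
E
```

```text
[ 0.59006328 -0.18690397  0.055     ] [ 0.51985544 -0.19561261  0.055     ] [ 0.55495936 -0.19125829  0.055     ] 0.07074590102590708 7.070900719375083
[[ 0.5488 -0.1345  0.031 ]
 [ 0.5628 -0.2515  0.031 ]
 [ 0.6115 -0.1845  0.031 ]
 [ 0.4946 -0.1982  0.031 ]] [ 0.55440926 -0.19219281  0.031     ]
```

Call:
{"name": "arm_command", "arguments": {"motion": [[87,5.4,-1.1,40,0,0,0],[87,0,0,40,0,0,0],[87,0,0,40,0,0,0],[87,0,0,30,0,0,0],[87,0,0,12,0,0,0],[87,0,0,0,0,0,0],[0,0,0,0,0,0,0],[0,0,0,0,0,0,0]]}}

```text
time_s: 4.85
tcp_pos: [0.5566, -0.1917, 0.0432]
ee_rot: [[0.993, 0.122, 0.004], [0.122, -0.993, -0.001], [0.004, 0.001, -1.0]]
wrist_force: [0.0, 0.1, 0.1]
gripper_width: 0.891
gripper_force: 0.0
```

Call:
{"name": "arm_command", "arguments": {"motion": [[0,0,0,0,0,0,0],[0,0,0,0,0,0,0],[0,0,0,0,0,0,0],[0,0,0,0,0,0,0],[0,0,0,0,0,0,0]]}}

```text
time_s: 5.35
tcp_pos: [0.555, -0.1915, 0.0411]
ee_rot: [[0.993, 0.122, 0.0], [0.122, -0.993, -0.0], [0.0, 0.0, -1.0]]
wrist_force: [-0.0, -0.2, -0.0]
gripper_width: 0.447
gripper_force: 0.0
```

Call:
{"name": "arm_command", "arguments": {"motion": [[0,0,0,0,0,0,0],[0,0,0,0,0,0,0],[0,0,0,0,0,0,0],[0,0,0,0,0,0,0],[0,0,0,0,0,0,0],[0,0,0,0,0,0,0]]}}

```text
time_s: 5.95
tcp_pos: [0.555, -0.1915, 0.0411]
ee_rot: [[0.993, 0.122, 0.0], [0.122, -0.993, 0.0], [0.0, -0.0, -1.0]]
wrist_force: [0.6, 0.1, -1.3]
gripper_width: 0.01
gripper_force: 0.0
```

```bash
python3 - <<'E'
from h import *
im=capture("wrist");im2=capture("side");s=sense()
print(s["gripper_width"],s["gripper_force"],s["wrist_force"],proj("side",(.555,-.1915,.041)))
a=cv2.resize(im2[200:400,150:400],(500,400))
save(np.hstack([a,cv2.resize(im[120:360,200:380],(300,400))]),"g1")
E
```

```text
0.004152813659417041 0.0 [ 0.35636615 -1.3882353   0.1661432 ] (np.float64(307.30705477082023), np.float64(281.62640430084895))
```

View pics/g1.png

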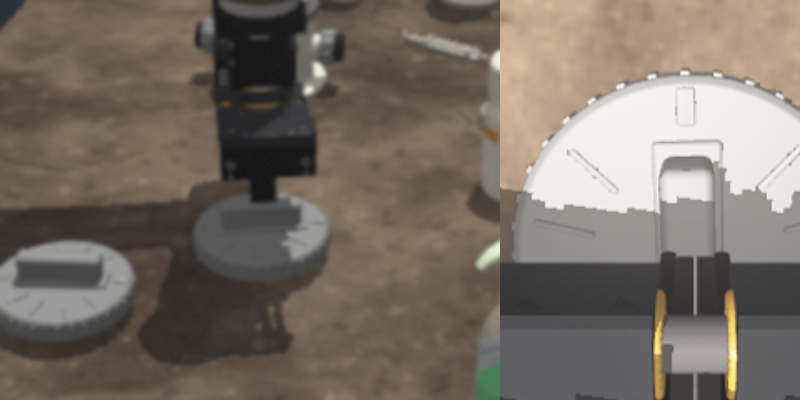

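```bash
python3 - <<'E'
from h import *
im2=capture("side");im=capture("wrist")
for z in(.033,.041,.055,.06):print(z,proj("side",(.555,-.1915,z)),proj("wrist",(.555,-.1915,z)))
a=cv2.resize(im2[260:350,230:330],(440,396),interpolation=3)
save(np.hstack([a,cv2.resize(im[180:300,260:368],(356,396),interpolation=3)]),"g2")
E
```

```text
0.033 (np.float64(311.1847900341354), np.float64(281.704479718228)) (np.float64(271.6033512682786), np.float64(314.92049850936553))
0.041 (np.float64(307.30705477082023), np.float64(281.62640430084895)) (np.float64(277.07592357144796), np.float64(314.8647578759018))
0.055 (np.float64(300.45272015211964), np.float64(281.4896463000455)) (np.float64(287.7753406019221), np.float64(314.75579905267904))
0.06 (np.float64(297.9835545703137), np.float64(281.4407710509905)) (np.float64(291.99381476468113), np.float64(314.71284683621883))
```

View pics/g2.png

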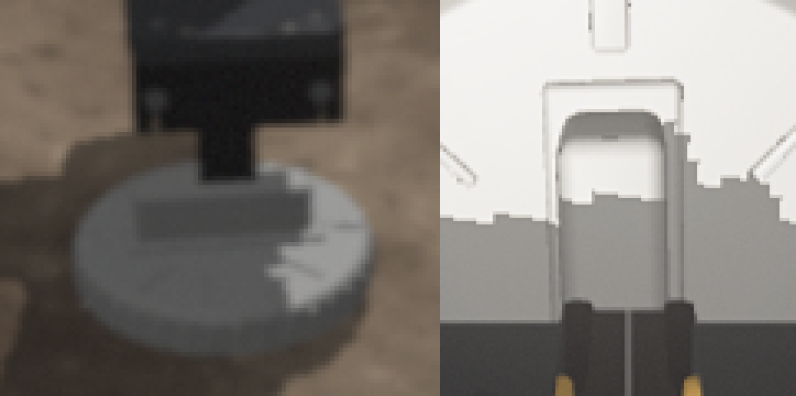

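The fingertips closed just above the bar: they end near side row 301, which is z≈0.056. The real tips are therefore higher than the stated TCP geometry suggests. I'll reopen partly and go lower, watching the force.

Call:
{"name": "arm_command", "arguments": {"motion": [[36,0,0,0,0,0,0],[36,0,0,0,0,0,0],[36,0,0,0,0,0,0],[36,0,0,0,0,0,0],[36,0,0,0,0,0,0],[36,0,0,4,0,0,0],[36,0,0,4,0,0,0],[36,0,0,0,0,0,0]]}}

```text
time_s: 6.95
tcp_pos: [0.5543, -0.1914, 0.0321]
ee_rot: [[0.993, 0.122, -0.002], [0.122, -0.993, 0.0], [-0.002, -0.001, -1.0]]
wrist_force: [0.1, 0.3, -0.1]
gripper_width: 0.411
gripper_force: 0.0
```

Call:
{"name": "arm_command", "arguments": {"motion": [[36,0,0,4,0,0,0],[36,0,0,2,0,0,0],[36,0,0,0,0,0,0]]}}

```text
time_s: 7.25
tcp_pos: [0.5546, -0.1914, 0.0266]
ee_rot: [[0.993, 0.122, -0.001], [0.122, -0.993, 0.0], [-0.001, -0.0, -1.0]]
wrist_force: [0.6, -0.5, 0.2]
gripper_width: 0.412
gripper_force: 0.0
```

```bash
python3 - <<'E'
from h import *
im2=capture("side");im=capture("wrist");s=sense();print(s["gripper_width"],s["wrist_force"],s["tcp_pos"])
a=cv2.resize(im2[260:350,230:330],(440,396),interpolation=3)
save(np.hstack([a,cv2.resize(im[180:300,260:368],(356,396),interpolation=3)]),"g3")
E
```

```text
0.41197123400999713 [ 0.20820821 -0.16802468 -0.13898019] [ 0.55499609 -0.19149563  0.0270021 ]
```

View pics/g3.png

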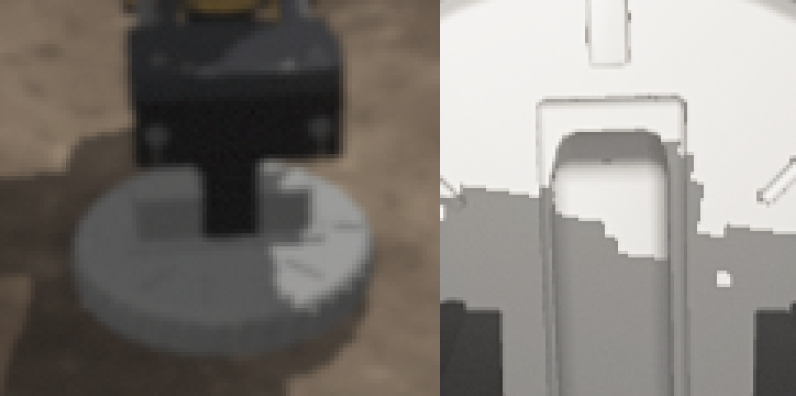

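The near fingertip now ends at about side row 313, a little above the disc and beside the bar. There is no contact force, so I'm going 2 mm lower and closing.

Call:
{"name": "arm_command", "arguments": {"motion": [[36,0,0,2,0,0,0],[0,0,0,0,0,0,0],[0,0,0,0,0,0,0],[0,0,0,0,0,0,0],[0,0,0,0,0,0,0],[0,0,0,0,0,0,0],[0,0,0,0,0,0,0]]}}

```text
time_s: 8.05
tcp_pos: [0.5551, -0.1914, 0.0251]
ee_rot: [[0.993, 0.122, 0.0], [0.122, -0.993, 0.0], [0.0, -0.0, -1.0]]
wrist_force: [0.4, 0.2, -0.9]
gripper_width: 0.177
gripper_force: 30.0
```

Call:
{"name": "arm_command", "arguments": {"motion": [[0,0,0,-15,0,0,0],[0,0,0,-35,0,0,0],[0,0,0,-45,0,0,0],[0,0,0,-45,0,0,0],[0,0,0,-40,0,0,0],[0,0,0,-20,0,0,0],[0,-5,-20,0,0,0,0],[0,-10,-40,0,0,0,0]]}}

```text
time_s: 8.85
tcp_pos: [0.5331, -0.1344, 0.225]
ee_rot: [[0.993, 0.118, 0.001], [0.118, -0.993, 0.0], [0.001, 0.0, -1.0]]
wrist_force: [-0.6, 0.2, -0.5]
gripper_width: 0.176
gripper_force: 30.0
```

Call:
{"name": "arm_command", "arguments": {"motion": [[0,-11.4,-45,0,0,0,0],[0,-11.4,-45,0,0,0,0],[0,-11.4,-45,0,0,0,0],[0,-11.4,-45,0,0,0,0],[0,-11.4,-45,0,0,0,0],[0,-11.4,-45,0,0,0,0],[0,-7.9,-34.5,0,0,0,0],[0,0,0,0,0,0,0]]}}

```text
time_s: 9.65
tcp_pos: [0.4186, 0.1621, 0.225]
ee_rot: [[0.992, 0.127, -0.0], [0.127, -0.992, 0.001], [0.0, -0.001, -1.0]]
wrist_force: [1.0, -0.5, -2.4]
gripper_width: 0.18
gripper_force: 30.0
```

Call:
{"name": "arm_command", "arguments": {"motion": [[0,0,0,0,0,0,0],[0,0,0,0,0,0,0],[0,0,0,0,0,0,0]]}}

```text
time_s: 9.95
tcp_pos: [0.4201, 0.1582, 0.2249]
ee_rot: [[0.993, 0.12, -0.0], [0.12, -0.993, -0.0], [-0.0, 0.0, -1.0]]
wrist_force: [0.6, 0.3, -1.4]
gripper_width: 0.177
gripper_force: 30.0
```

```bash
python3 - <<'E'
from h import *
s=sense();m=camera_model("wrist");im=capture("wrist");save(im,"w2")
print(s["time_s"],s["tcp_pos"],np.round(s["ee_rot"],3).tolist(),s["wrist_force"],s["gripper_width"])
for n in("mouth","gap"):
  for r in find_in(n,"wrist")[:3]: print(n,r["p"],r["location"],onz("wrist",r["location"],.115,m))
json.dump({k:np.array(v).tolist() for k,v in m.items()},open("m2.json","w"))
E
```

```text
9.95 [0.42008583 0.15816131 0.22485123] [[0.993, 0.12, -0.0], [0.12, -0.993, -0.0], [-0.0, 0.0, -1.0]] [ 0.64700218  0.30673079 -1.36043377] 0.1767503347065631
mouth 0.57 [70.4, 321.5] [0.53649608 0.16760028 0.115     ]
gap 0.93 [71.7, 322.7] [0.53573157 0.16662695 0.115     ]
```

View pics/w2.png

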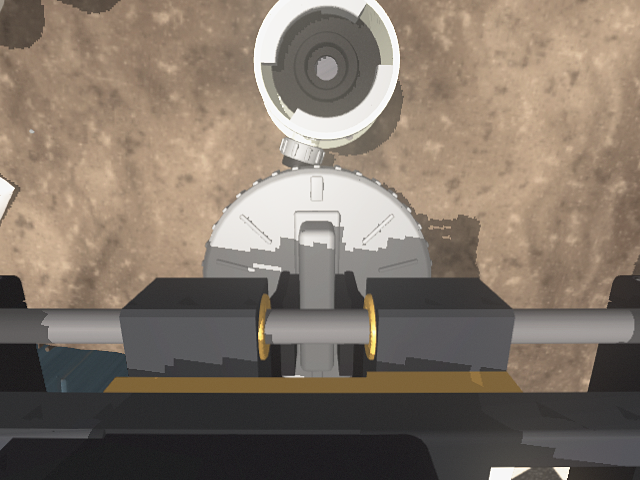

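The view shows the housing mouth centred near (67,327), with gaps at the upper right and lower left. I'll rectify it to the collar plane and fit it.

```bash
python3 - <<'E'
from h import *
m=json.load(open("m2.json"));im=cv2.imread("pics/w2.png")
S=4; x0,y0=.543,.1605  # px per mm
n=560; jj,ii=np.meshgrid(np.arange(n),np.arange(n))
X=x0-(ii-n/2)/S/1000; Y=y0-(jj-n/2)/S/1000
P=np.stack([X,Y,np.full_like(X,.115)],-1)@np.array(m["R"]).T+np.array(m["t"])
u=P[...,:2]/P[...,2:];u=u*(1+m["k1"]*(u**2).sum(-1,keepdims=True))
mx=(u*[m["fx"],m["fy"]]+[m["cx"],m["cy"]]).astype(np.float32)
r=cv2.remap(im,mx[...,0],mx[...,1],cv2.INTER_LINEAR);g=cv2.cvtColor(r,cv2.COLOR_BGR2GRAY)
# fit: dark-to-bright step outward at r=37 (ring) and bright-to-dark at r=53(outer)
g=cv2.GaussianBlur(g,(5,5),1).astype(np.float32)
th=np.radians(np.arange(0,360,2))
def prof(cx,cy,rr):
    return cv2.remap(g,(cx+rr*S*np.cos(th)).astype(np.float32)[None],(cy+rr*S*np.sin(th)).astype(np.float32)[None],1)[0]
best=[]
for rad,sg in((37,1),(53,-1)):
  sc=[]
  for a in np.arange(-48,49,2):
    for b in np.arange(-48,49,2):
      d=sg*(prof(280+a,280+b,rad+1.2)-prof(280+a,280+b,rad-1.2)); sc.append((np.sum(np.clip(d,0,60)),a,b))
  s=max(sc);print(rad,s,"world",x0-s[2]/S/1000,y0-s[1]/S/1000);best.append(s)
s=best[0];c=(280+s[1],280+s[2])
p=prof(*c,40); ang=np.degrees(np.arctan2(-np.cos(th),-np.sin(th)))
k=p<150; print(sorted(np.round(ang[k]).astype(int).tolist()))
for q,col in zip(best,((0,0,255),(0,255,0))): 
    cv2.circle(r,(int(280+q[1]),int(280+q[2])),37*S if col[2] else 53*S,col,1)
cv2.imwrite("pics/rect.png",r)
E
```

```text
37 (np.float32(9201.706), np.int64(-12), np.int64(6)) world 0.5415000000000001 0.1635
53 (np.float32(7392.9375), np.int64(-18), np.int64(2)) world 0.5425000000000001 0.165
[-28, 96, 98, 100, 102, 104, 106, 108, 110, 112, 114, 116, 118, 120, 122, 124, 126, 128, 130, 132, 134, 136, 138, 140, 142, 144, 146, 148]
```

View pics/rect.png

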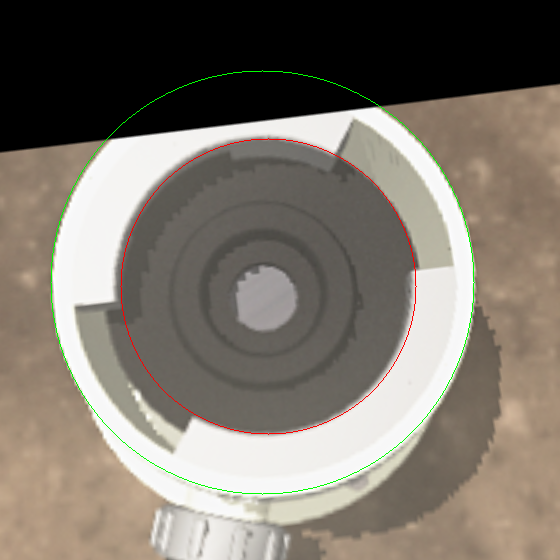

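The collar fit gives a mouth centre of about (0.542, 0.1643). The gap corners at -84° and -28° put the gap yaw at -56.0°. Next is the lid's position in the hand.

```bash
python3 - <<'E'
from h import *
m=json.load(open("m2.json"));s=sense();T=np.array(s["tcp_pos"]);R=np.array(s["ee_rot"])
im=cv2.cvtColor(cv2.imread("pics/w2.png"),6)
print("edge col",im[155:185:1,335].tolist(),"\nbar col",im[205:235,317].tolist())
for n,rc,z in(("disc",(168,317),.006),("bar end",(222,317),.030),("left",(262,205),.006),("right",(262,430),.006)):
    print(n,np.round(((onz("wrist",rc,T[2]+z,m)-T)@R)*1000,1))
E
```

```text
edge col [139, 142, 147, 131, 105, 128, 149, 148, 151, 145, 130, 133, 173, 195, 178, 178, 189, 189, 192, 201, 218, 231, 236, 236, 236, 235, 236, 235, 235, 235] 
bar col [235, 234, 234, 235, 238, 196, 143, 194, 218, 230, 234, 233, 233, 234, 237, 209, 129, 118, 121, 122, 122, 124, 122, 121, 130, 148, 168, 187, 199, 211]
disc [56.7  1.3 -6. ]
bar end [ 36.6   1.3 -30. ]
left [ 10.4 -54.6  -6. ]
right [10.4 57.8 -6. ]
```

Call:
{"name": "arm_command", "arguments": {"motion": [[0,30,1.8,0,0,0,0],[0,40,2.4,0,0,0,0],[0,35,2.2,0,0,0,0],[0,16.9,1.0,0,0,0,0],[0,0,0,0,0,0,0.137],[0,0,0,0,0,0,0.137],[0,0,0,0,0,0,0.137],[0,0,0,0,0,0,0.137]]}}

```text
time_s: 10.9
tcp_pos: [0.5421, 0.166, 0.2246]
ee_rot: [[0.908, -0.419, -0.001], [-0.419, -0.908, -0.0], [-0.0, 0.001, -1.0]]
wrist_force: [0.4, -0.8, -2.4]
gripper_width: 0.184
gripper_force: 30.0
```

Call:
{"name": "arm_command", "arguments": {"motion": [[0,0,0,0,0,0,0.137],[0,0,0,0,0,0,0.137],[0,0,0,0,0,0,0.137],[0,0,0,0,0,0,0.137],[0,0,0,40,0,0,0],[0,0,0,20,0,0,0],[0,0,0,0,0,0,0],[0,0,0,0,0,0,0]]}}

```text
time_s: 11.7
tcp_pos: [0.5426, 0.1664, 0.1655]
ee_rot: [[0.562, -0.827, 0.001], [-0.827, -0.562, -0.001], [0.001, -0.0, -1.0]]
wrist_force: [-0.2, 0.9, -0.7]
gripper_width: 0.181
gripper_force: 30.0
```

```bash
python3 - <<'E'
from h import *
s=sense();R=np.array(s["ee_rot"])
print(s["time_s"],s["tcp_pos"],np.degrees(np.arctan2(R[1,0],R[0,0])),s["wrist_force"],np.round(s["joints"],1), (np.array([.542,.1655,.1])-s["tcp_pos"])@R*1000)
E
```

```text
11.7 [0.54258007 0.16635665 0.16552667] -55.808486972724914 [-0.15218556  0.90495095 -0.67302721] [ 33.4  18.2 -11.1   0.1 -60.8   0.7] [ 0.3266882   0.97896695 65.52670558]
```

Call:
{"name": "arm_command", "arguments": {"motion": [[0,0.3,0.8,10,0,0,0],[0,0,0,8,0,0,0],[0,0,0,6,0,0,0],[0,0,0,4,0,0,0],[0,0,0,4,0,0,0],[0,0,0,0,0,0,0],[0,0,0,0,0,0,0]]}}

```text
time_s: 12.4
tcp_pos: [0.5415, 0.1661, 0.1331]
ee_rot: [[0.562, -0.827, 0.0], [-0.827, -0.562, 0.0], [0.0, -0.0, -1.0]]
wrist_force: [-0.9, 0.0, -1.8]
gripper_width: 0.181
gripper_force: 30.0
```

The lugs are in the gaps with the underside 7 mm below the collar and no contact force. Pressing on.

Call:
{"name": "arm_command", "arguments": {"motion": [[0,0,0,3,0,0,0],[0,0,0,3,0,0,0],[0,0,0,3,0,0,0],[0,0,0,3,0,0,0],[0,0,0,0,0,0,0],[0,0,0,0,0,0,0]]}}

```text
time_s: 13.0
tcp_pos: [0.5419, 0.1662, 0.1225]
ee_rot: [[0.563, -0.827, 0.002], [-0.827, -0.563, 0.0], [0.001, -0.002, -1.0]]
wrist_force: [-2.6, 0.1, 6.2]
gripper_width: 0.177
gripper_force: 30.0
```

Call:
{"name": "arm_command", "arguments": {"motion": [[0,0,0,2.5,0,0,0],[0,0,0,2.5,0,0,0],[0,0,0,0,0,0,0],[0,0,0,0,0,0,0]]}}

```text
time_s: 13.4
tcp_pos: [0.542, 0.1662, 0.1183]
ee_rot: [[0.563, -0.826, 0.002], [-0.827, -0.563, 0.0], [0.001, -0.002, -1.0]]
wrist_force: [-3.2, 0.2, 10.8]
gripper_width: 0.18
gripper_force: 30.0
```

Call:
{"name": "arm_command", "arguments": {"motion": [[0,0,0,1,0,0,0],[0,0,0,0,0,0,0.08],[0,0,0,0,0,0,0.12],[0,0,0,0,0,0,0.12],[0,0,0,0,0,0,0.12],[0,0,0,0,0,0,0]]}}

```text
time_s: 14.0
tcp_pos: [0.5433, 0.1661, 0.118]
ee_rot: [[0.155, -0.988, 0.005], [-0.988, -0.155, 0.001], [0.0, -0.005, -1.0]]
wrist_force: [-0.9, -1.7, 10.7]
gripper_width: 0.179
gripper_force: 30.1
```

Call:
{"name": "arm_command", "arguments": {"motion": [[0,0,0,0,0,0,0.13],[0,0,0,0,0,0,0.13],[0,0,0,0,0,0,0.13],[0,0,0,0,0,0,0.13],[0,0,0,0,0,0,0.13],[0,0,0,0,0,0,0.13],[0,0,0,0,0,0,0.13],[0,0,0,0,0,0,0]]}}

```text
time_s: 14.8
tcp_pos: [0.5426, 0.1659, 0.1178]
ee_rot: [[-0.685, -0.729, 0.004], [-0.729, 0.685, 0.0], [-0.003, -0.003, -1.0]]
wrist_force: [-2.2, -2.2, 11.3]
gripper_width: 0.175
gripper_force: 30.1
```

```bash
python3 - <<'E'
from h import *
s=sense();R=np.array(s["ee_rot"])
print(s["time_s"],s["tcp_pos"],np.degrees(np.arctan2(R[1,0],R[0,0])),s["wrist_force"],s["moment"],np.round(s["joints"],1))
E
```

```text
14.8 [0.54261734 0.16589014 0.11777981] -133.2358900430315 [-2.19647113 -2.21363457 11.29985909] [-0.49344176  0.78247363 -0.18318492] [ 33.4  20.7 -14.8   0.1 -54.2 -76.7]
```

Turned 77° so far. I'm going on to the stop.

Call:
{"name": "arm_command", "arguments": {"motion": [[0,0,0,0,0,0,0.1],[0,0,0,0,0,0,0.08],[0,0,0,0,0,0,0.06],[0,0,0,0,0,0,0.03],[0,0,0,0,0,0,0]]}}

```text
time_s: 15.3
tcp_pos: [0.5427, 0.1661, 0.1178]
ee_rot: [[-0.853, -0.522, 0.004], [-0.522, 0.853, 0.0], [-0.003, -0.002, -1.0]]
wrist_force: [-2.8, -0.9, 11.3]
gripper_width: 0.179
gripper_force: 30.1
```

```bash
python3 - <<'E'
from h import *
s=sense();R=np.array(s["ee_rot"])
print(s["time_s"],s["tcp_pos"],np.degrees(np.arctan2(R[1,0],R[0,0])),s["wrist_force"],s["moment"],np.round(s["joints"],1))
E
```

```text
15.3 [0.54266058 0.16614609 0.11780357] -148.51237144615772 [-2.78495251 -0.9112496  11.27959195] [-0.24093981  0.86071704  0.22451955] [ 33.4  20.7 -14.8   0.1 -54.2 -92. ]
```

At 92.5° the stop torque shows. I'll ease up with the spring, then open and retreat.

Call:
{"name": "arm_command", "arguments": {"motion": [[0,0,0,-3,0,0,0],[0,0,0,-2,0,0,0],[0,0,0,0,0,0,0],[50,0,0,0,0,0,0],[50,0,0,0,0,0,0],[50,0,0,0,0,0,0],[50,0,0,0,0,0,0],[50,0,0,0,0,0,0]]}}

```text
time_s: 16.1
tcp_pos: [0.5412, 0.1659, 0.1197]
ee_rot: [[-0.854, -0.521, -0.001], [-0.521, 0.854, -0.0], [0.001, 0.0, -1.0]]
wrist_force: [0.5, -0.5, 0.5]
gripper_width: 0.525
gripper_force: 0.0
```

Call:
{"name": "arm_command", "arguments": {"motion": [[50,0,0,-5,0,0,0],[50,0,0,-15,0,0,0],[50,0,0,-30,0,0,0],[50,0,0,-40,0,0,0],[50,0,0,-40,0,0,0],[50,0,0,-30,0,0,0],[50,0,0,0,0,0,0],[50,0,0,0,0,0,0]]}}

```text
time_s: 16.9
tcp_pos: [0.5413, 0.1662, 0.2807]
ee_rot: [[-0.854, -0.521, 0.001], [-0.521, 0.854, 0.001], [-0.002, 0.001, -1.0]]
wrist_force: [-0.9, -0.6, -0.2]
gripper_width: 0.572
gripper_force: 0.0
```

```bash
python3 - <<'E'
from h import *
s=sense();print(s["tcp_pos"],s["wrist_force"],s["gripper_width"])
im=capture("wrist");im2=capture("side")
save(np.hstack([cv2.resize(im,(480,360)),cv2.resize(im2[160:280,230:337],(320,360))]),"end")
E
```

```text
[0.54125601 0.16615166 0.28073742] [-0.8802853  -0.56113797 -0.18340392] 0.5719380300202508
```

View pics/end.png

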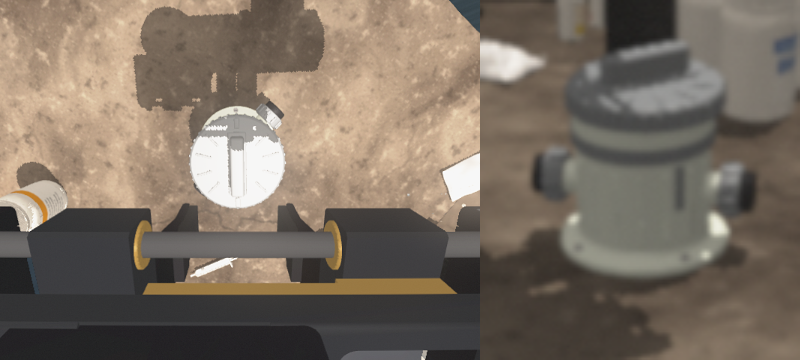

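The final view shows the lid level on the housing, with its bar at (155,237) still in line with the tool. The gripper is clear and the jar and syringe stand undisturbed. Handing in.

```bash
python3 -c "
from h import *
print(finish_job())"
```

```text
the job is handed in; nothing more can be done
None
```

I pressed the lid into the housing, turned it 92° clockwise to the stop and released it; it sits level in the last picture. The job was handed in at about 17 s; no verdict came back, and I did not measure the lid's sprung-up height.

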